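# Swing the ball dish round to the pen cup

### The arm

A 7-joint arm with a two-finger parallel gripper is mounted at the origin on a cart in front of the work surface, level with it; the furniture and walls round the work are solid. World frame = base frame: x ahead of the robot, y to its left, z up, the work surface at z = 0. Lengths are in m, angles in rad, forces in N, time in s.
With the tool pointing down it reaches from about 0.4 to 0.85 m from the base axis. Payload 10.4 kg.
Tool frame: the origin (TCP) lies between the finger pads; the fingertips stand 25 mm ahead of it and the grasp point (between the pads) lies 6 mm ahead of it; x points along the fingers, y is the direction in which the jaws open and shut, and the axes are right-handed (so a half turn about x gives the same grasp; the last joint's range is limited). The gripper opens to 87 mm and grips with 3 to 60 N. Pads are 19 mm wide; open, the fingers measure 117 mm over their backs; the gripper's body (75 mm by 190 mm) begins 51 mm behind the grasp point.
Start: joints at [1.239, 0.332, -0.065, 1.46, 0.022, 1.35, -0.088], TCP at [0.19, -0.595, 0.248] pointing down, gripper open.
Joint ranges: [-2.6, 2.6], [-0.5, 2.12], [-1.47, 1.34], [0.16, 2.42], [-1.27, 4.41], [0.06, 2.06], [-2.6, 2.6]. Speed limits (rad/s): [2.22, 2.22, 2.79, 2.79, 3.14, 3.14, 3.14].

### API

Orientations are given as a unit quaternion [x, y, z, w].
In Python, from bench import r gives the robot as it stands.
- The arm moves only by the shell command python3 -m pendant 'ROWS' [FORCE]. ROWS is JSON, a list of rows, each an object with "translation": the shift along the world's x, y, z in cm, a list of three; "angular": the turn, a rotation vector about the world's x, y, z in degrees, a list of three; "hand": the opening, from -1 (shut) to 1 (fully open). In form: [{"translation": [dx, dy, dz], "angular": [wx, wy, wz], "hand": hand}, ...]. A call has 1 to 20 rows; each row shifts and turns the commanded pose from where the row before left it; what a row does not reach is not made up. A row lasts 1/10 s, in which the tool goes at most 50 mm and 8.59 degrees, less where a joint would pass 70% of its speed; a pose out of reach is approached as far as the arm can. A call is refused whole if a number of a shift passes 5 or a number of a turn 8.59, either way. A call with a gripper value outside its range is refused whole. The fingers move at their own pace and stop on an object; FORCE is the grip in N (left out, the last holds). Time passes only in rows, so rows that do not move let the fingers close. It gives the time, the measured TCP pose, the force and the opening at its end, in the units of the state.
- r.read_state(): the state, without advancing time (a new reading comes with each control period).
- r.camera(name): name is "scene" or "top" or "wrist"; returns the picture (384x512x3 uint8, red, green, blue); there is no depth.
- r.camera_info(name): a dict with "fx", "fy", "cx", "cy" (pixels), "rvec" (rotation vector, rad) and "tvec" (3), from world to camera coordinates, as OpenCV has them; the wrist camera has in their place "mount" (4x4, takes a point from camera to tool coordinates, whose origin is the TCP and whose axes are the tool frame's). Camera axes: x right, y down, z forward; pixel columns grow to the right and rows downward; lengths in m; the calibration is good to about 2 mm. A picture is of the moment at which its call begins: read the wrist's pose just before it. camera_info takes no time and is no camera call.
- r.close_job(): hands the job in, once; it reports no verdict.
Trained networks look in the newest picture that a camera, given by its name, has taken for a name from the list of things; names that differ only in an ending like _2 or _b are one class to them, and where a whole thing is asked for, a point or a joint stands for the part that bears it (a point fixed in the world has none). Each returns a list of dicts, best first, with "confidence" (0 to 1); they miss things now and then, are a little off and sometimes report something else, mostly with a low value. They report only what shows in the picture. A call takes as long as a camera call. They do not tell look-alikes from the thing itself.
- r.find_in(camera, name): "point" ([row, column] in pixels, amid what is visible of it).
- r.mark_of(camera, name): "point" ([row, column] in pixels: a listed point, or the origin of a listed thing).
The state is a dict: "time": time; "joint_positions": joint angles; "joint_vel": joint speeds; "joint_torque": joint torques, N m; "ee_pos": TCP position; "eef_rot": TCP orientation; "ft_force": force on the tool from outside, world axes, zero at the start; "torque": the same for the moment, N m; "width": finger opening in m.
Only numpy, scipy, OpenCV 4.12 (cv2) and the standard library are available. Lean on these libraries where they do the work, as an engineer would, in place of code of your own. Each camera call takes 0.05 s, during which the arm holds its last target.

### The job

Take the white spouted dish by its orange handle, lift it off its grey rest and turn it a quarter turn so that its spout points towards the empty dark-grey pen cup, with the spout tip over the middle of the cup's mouth, a little above the rim and not touching it. Keep the dish level and move gently, so that the loose steel ball never leaves the blue ring in the middle of the dish, and do not disturb the cup or the other things on the desk. Finish while still holding the dish there, still and level, with the ball resting in its middle, ready for tipping: put nothing down and pour nothing.

Things in the scene. Friction and masses are not known exactly. Their poses are not given: they have to be found in the camera images.
- rest: Round grey rest with black pad, fixed to the desk, 104 mm across, 14 mm high; origin at the centre of its underside. Its x axis is the dish's x axis at the start; the pen cup stands off its +y or its -y side, about 190 mm away, an ink bottle off the opposite side.
- dish: White round dished plate, loose, 138 mm across, about 0.18 kg, standing on the rest; origin at the centre of its underside, z up. Its upper side slopes up from the middle at 5 degrees to radius 28 mm, then at 15 degrees to the rolled rim (top 23 mm above the underside); thin blue ring of 33 mm radius. The pouring spout points along the dish's own -x. A wire bow rising at y = +-66 mm carries the orange handle.
- handle (a point): Centre of the orange handle, 72 mm above the dish's underside on its axis: a block 14 mm thick along the dish's x, 44 mm long along the dish's y, 22 mm tall (61 to 83 mm above the underside). Pinch it across its 14 mm from above, fingers either side along the dish's x. There is free space beneath the handle down to the ball, whose top is 30 mm above the dish's underside.
- spout (a point): Tip of the dish's pouring spout, 88 mm from the dish's axis along the dish's -x and 19 mm above the dish's underside.
- dish_middle (a point): Lowest point of the dish's upper side, on its axis, 6 mm above the dish's underside.
- ball_center (a point): Centre of the loose polished steel ball, 24 mm in diameter, about 56 g; at the start it rests in the middle of the dish.
- cup: Empty dark-grey pen cup, loose, open at the top, 78 mm across and 96 mm high, standing; origin at the centre of its underside.
- cup_mouth (a point): Centre of the pen cup's mouth, level with its rim, 96 mm above its underside.
- ink_bottle: Small standing white and blue ink refill bottle, 39 mm across, 90 mm high, on the other side of the rest from the cup; bystander. Origin at the centre of its underside.
- stapler: Desk stapler, 30x136x49 mm, bystander at the left of the desk; origin at the centre of its underside.
- masking_tape: Roll of masking tape lying flat, 104 mm across, 25 mm high, bystander; origin at the centre of its underside.
- eyelet_tin: Flat red tin, 62x95x22 mm, bystander; origin at the centre of its underside.
- glue_stick: Glue stick standing upright, 26 mm across, 90 mm high, bystander; origin at the centre of its underside.
- mouse: Black computer mouse, 106x60x35 mm, bystander; origin at the centre of its underside.
Not all that is in view belongs to the job. Of the things that look like the cup, the largest one is meant.

How it is judged:
By the outcome, as a careful person would: the job done as asked, in the order asked, and still so for the second after the job is handed in, while the arm keeps its last pose, push and grip.
It also fails if it takes over 45 s, if anything falls off the work surface, if the arm or the gripper's body presses on something with over 40 N, if the wrist force passes 120 N, or if a joint passes its speed limit or range.

## Working session

There is one attempt and no reset: what is moved stays moved. The work goes in short steps, Python scripts to look and compute and a shell command to move; the robot and the scene stay as the last step left them, time stands still between calls to the robot, and variables do not carry over. Pictures are saved under pics/ and viewed, and the job is handed in when it is done.

```bash
ls; mkdir -p pics; python3 - <<'E'
from bench import r
import cv2,numpy as np
print(r.read_state())
for c in ["scene","top","wrist"]:
    im=r.camera(c); cv2.imwrite(f"pics/{c}0.png",cv2.cvtColor(im,cv2.COLOR_RGB2BGR)); print(c,r.camera_info(c))
    for n in ["handle","spout","dish_middle","cup_mouth","cup","ink_bottle","rest","dish","ball_center"]:
        print(n,[(np.round(d["point"],1).tolist(),round(d["confidence"],2)) for d in r.mark_of(c,n)])
print(r.read_state()["time"])
E
```

```text
pics
{'time': 0.0, 'joint_positions': array([ 1.23944927,  0.33285512, -0.06468624,  1.46095832,  0.02159759,
        1.34989088, -0.08849756]), 'joint_vel': array([ 3.94130939e-05, -1.78279243e-04, -1.06292383e-03,  7.92787296e-04,
        1.13362604e-03, -9.63798835e-04,  7.38993183e-04]), 'joint_torque': array([-4.63382603e-04, -6.23257971e+01,  2.42952886e-02, -3.89890766e+01,
       -6.14899141e-02,  3.99328151e-02,  1.22883571e-04]), 'ee_pos': array([ 0.18979586, -0.59511055,  0.24675622]), 'eef_rot': array([-0.69859628, -0.10921957,  0.69879807, -0.10823858]), 'ft_force': array([-0.15928131, -0.81852468, -0.29189542]), 'torque': array([ 0.0098572 , -0.05992697, -0.08950947]), 'width': 0.08707893290720779}
scene {'fx': 485.08098202207844, 'fy': 485.08098202207844, 'cx': 253.5480319959487, 'cy': 195.2371638096788, 'rvec': array([ 0.86918368, -2.14729719,  1.43140407]), 'tvec': array([0.43159068, 0.24347317, 0.9118042 ])}
handle [([193.9, 300.3], 0.75), ([227.9, 324.9], 0.64), ([219.1, 298.7], 0.39)]
spout [([230.6, 321.6], 0.61)]
dish_middle [([219.6, 298.8], 0.78)]
cup_mouth [(
[... 920 characters left out ...]
)]
ink_bottle [([210.7, 221.3], 0.79), ([256.6, 291.8], 0.51)]
rest []
dish [([223.6, 293.9], 0.85)]
ball_center [([221.2, 294.8], 0.51)]
wrist {'fx': 308.77508498450277, 'fy': 308.77508498450277, 'cx': 254.2727629186016, 'cy': 191.4149418922534, 'mount': array([[-9.54713996e-04, -2.66775821e-01,  9.63758139e-01,
        -1.36117332e-01],
       [ 9.99999073e-01,  6.80804063e-04,  1.17906675e-03,
        -1.82762814e-04],
       [-9.70676956e-04,  9.63758371e-01,  2.66774924e-01,
        -7.29085459e-02],
       [ 0.00000000e+00,  0.00000000e+00,  0.00000000e+00,
         1.00000000e+00]])}
handle []
spout []
dish_middle []
cup_mouth []
cup []
ink_bottle []
rest []
dish []
ball_center []
1.5
```

```bash
python3 - <<'E'
import cv2
for c,(a,b,l,rr) in {"scene":(110,320,160,440),"top":(110,310,160,430)}.items():
    im=cv2.imread(f"pics/{c}0.png")
    cv2.imwrite(f"pics/{c}0z.png",cv2.resize(im[a:b,l:rr],None,fx=2.8,fy=2.8,interpolation=cv2.INTER_CUBIC))
E
```

```text
(no output)
```

View pics/scene0.png

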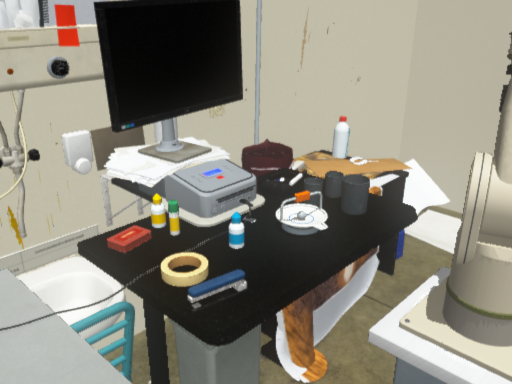

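View pics/top0.png

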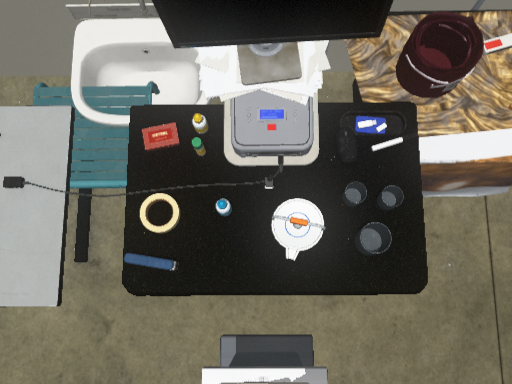

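```bash
sleep 0.1
```

```text
(no output)
```

View pics/scene0z.png

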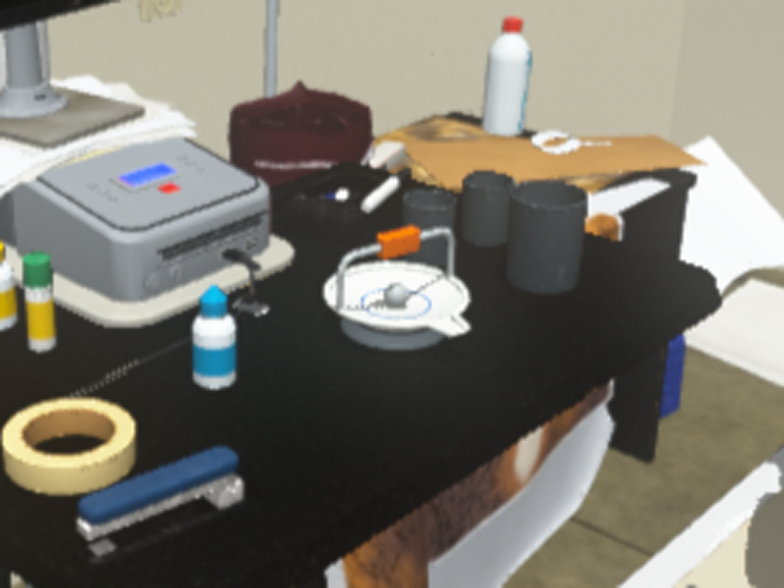

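View pics/top0z.png

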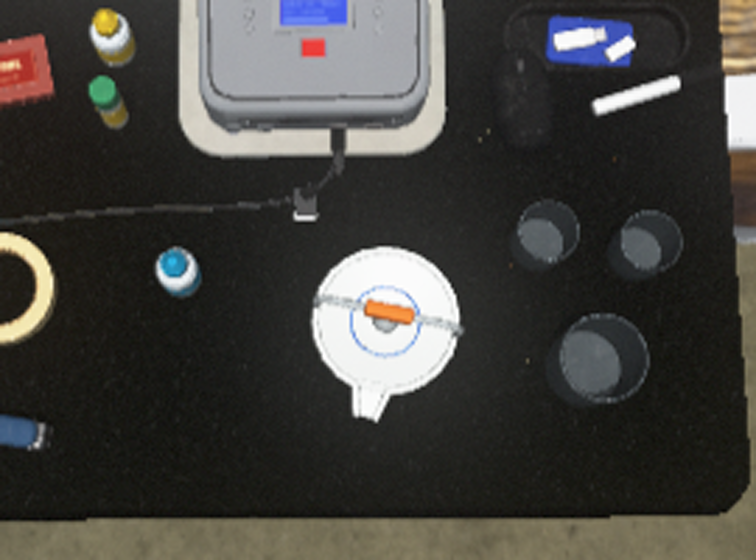

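The scene camera shows the dish at about (215,302) with the handle at (194,300). Three dark cups stand to its right, and the largest has its mouth at about (180,357). In the top view the handle is at (222,299), the spout tip at about (258,292) and the largest cup's mouth at about (238,375). The ink bottle is at (207,223). The spout faces the robot and the cup is on the robot's right.

```bash
cat > h.py <<'E'
import numpy as np,cv2
from scipy.spatial.transform import Rotation as R
def P(info):
    K=np.array([[info['fx'],0,info['cx']],[0,info['fy'],info['cy']],[0,0,1]])
    return K,cv2.Rodrigues(np.array(info['rvec']))[0],np.array(info['tvec'])
def wristinfo(info,st):
    T=np.eye(4);T[:3,:3]=R.from_quat(st['eef_rot']).as_matrix();T[:3,3]=st['ee_pos']
    C=np.linalg.inv(T@info['mount']); i=dict(info);i['rvec']=cv2.Rodrigues(C[:3,:3])[0].ravel();i['tvec']=C[:3,3];return i
def proj(info,X):
    K,Rm,t=P(info);return cv2.projectPoints(np.atleast_2d(X).astype(float),np.array(info['rvec']),t,K,None)[0].reshape(-1,2)[:,::-1]
def tri(i1,p1,i2,p2):
    M=[]
    for i in(i1,i2):
        K,Rm,t=P(i);M.append(K@np.c_[Rm,t])
    X=cv2.triangulatePoints(M[0],M[1],np.array(p1[::-1],float),np.array(p2[::-1],float));X=(X[:3]/X[3]).ravel()
    return X,np.r_[proj(i1,X)[0]-p1,proj(i2,X)[0]-p2]
def plane(i,p,z):
    K,Rm,t=P(i);d=Rm.T@np.linalg.inv(K)@np.array([p[1],p[0],1.]);o=-Rm.T@t
    return o+d*(z-o[2])/d[2]
def handle_px(im,a,b,l,r_):
    h=cv2.cvtColor(im,cv2.COLOR_RGB2HSV);m=(cv2.inRange(h,(4,170,120),(16,255,255)))
    k=np.zeros_like(m);k[a:b,l:r_]=m[a:b,l:r_];ys,xs=np.nonzero(k);return np.array([ys.mean(),xs.mean()]),len(ys)
E
python3 - <<'E'
from bench import r
from h import *
S=r.camera_info("scene");T=r.camera_info("top")
np.set_printoptions(precision=4,suppress=True)
ims=cv2.cvtColor(cv2.imread("pics/scene0.png"),cv2.COLOR_BGR2RGB);imt=cv2.cvtColor(cv2.imread("pics/top0.png"),cv2.COLOR_BGR2RGB)
hs,_=handle_px(ims,180,210,285,320);ht,_=handle_px(imt,205,240,280,320);print(hs,ht)
print("handle",*tri(S,hs,T,ht))
for n,a,b in [("handlenet",(193.9,300.3),(219.1,299.4)),("spout",(230.6,321.6),(254,295)),("mid",(219.6,298.8),(226.4,296.7)),("mouth",(179.5,357.6),(236.2,374.5)),("cup",(211.2,352.9),(242.5,368.4)),("ink",(245.1,237.),(210.7,221.3)),("ball",(214.7,303),(221.2,294.8))]:
    print(n,*tri(S,a,T,b))
print("spout top z.033",plane(T,(257,292),.033), "mouth", plane(T,(236.2,374.5),.096))
# dish outline centre in top
g=imt.min(axis=2)>170; g[:, :265]=0;g[:,330:]=0;g[:190]=0;g[265:]=0
ys,xs=np.nonzero(g);print(len(ys),ys.min(),ys.max(),xs.min(),xs.max())
# bow ends/handle axis direction
h=cv2.cvtColor(imt,cv2.COLOR_RGB2HSV);m=cv2.inRange(h,(4,150,100),(18,255,255));m[:,:280]=0;m[:,320:]=0;m[:200]=0;m[240:]=0
print(cv2.minAreaRect(np.argwhere(m)[:,::-1].astype(np.float32)))
E
```

```text
[195.8594 302.2812] [221.125  298.4875]
handle [ 0.5111 -0.0905  0.0865] [ 0.0023  0.0186 -0.0158 -0.0117]
handlenet [ 0.5169 -0.0918  0.0898] [ 0.0742  0.5991 -0.5094 -0.3789]
spout [ 0.4359 -0.083   0.0141] [ 0.0695  0.7584 -0.6117 -0.4279]
mid [ 0.5102 -0.0867  0.0189] [ 0.2141  1.8463 -1.5105 -1.1214]
mouth [ 0.4684 -0.2783  0.0925] [-0.0769 -1.2585  1.2107  0.7782]
cup [ 0.4675 -0.2791 -0.0056] [ 0.057   1.0795 -0.9851 -0.6388]
ink [0.5512 0.1106 0.0044] [-0.0676 -0.3432  0.2439  0.206 ]
ball [ 0.5125 -0.088   0.0337] [-0.3344 -2.5246  2.0892  1.5256]
spout top z.033 [ 0.4254 -0.0753  0.033 ] mouth [ 0.4711 -0.2758  0.096 ]
2087 198 260 272 323
((298.4853515625, 221.06829833984375), (17.04170036315918, 5.238227367401123), 12.094757080078125)
```

```bash
python3 - <<'E'
from bench import r
from h import *
np.set_printoptions(precision=4,suppress=True)
s=r.read_state();M=R.from_quat(s['eef_rot']).as_matrix();print(M,s['time'])
print("yaw tool y",np.degrees(np.arctan2(M[1,1],M[0,1])), "q1",np.degrees(s['joint_positions']))
S=r.camera_info("scene");T=r.camera_info("top")
for p in [(191.5,355.8),(195.2,392.6)]: print(plane(T,p,.07))
for p in [(146,343),(155,270),(100,270)]: print(plane(T,p,.1))
E
```

```text
[[ 0.      0.3039 -0.9527]
 [-0.0001 -0.9527 -0.3039]
 [-1.      0.0001 -0.    ]] 1.5
yaw tool y -72.30744121010338 q1 [71.0127 19.0327 -3.7069 83.6573  1.2383 77.3422 -5.0707]
[ 0.5885 -0.2393  0.07  ]
[ 0.5781 -0.3324  0.07  ]
[ 0.7006 -0.2064  0.1   ]
[ 0.6788 -0.0208  0.1   ]
[ 0.8264 -0.022   0.1   ]
```

```bash
python3 -m pendant '[{"translation":[1,1.5,0],"angular":[0,0,2],"hand":1},{"translation":[2,3,0],"angular":[0,0,3.8],"hand":1},{"translation":[2,3,0],"angular":[0,0,3.8],"hand":1},{"translation":[2,3,0],"angular":[0,0,3.8],"hand":1},{"translation":[2,3,0],"angular":[0,0,3.8],"hand":1},{"translation":[2,3,0],"angular":[0,0,3.8],"hand":1},{"translation":[2,3.5,0],"angular":[0,0,3.8],"hand":1},{"translation":[2,3.5,0],"angular":[0,0,3.8],"hand":1},{"translation":[2,3.5,0],"angular":[0,0,3.8],"hand":1},{"translation":[2,3.5,0],"angular":[0,0,3.8],"hand":1},{"translation":[2,3.5,0],"angular":[0,0,3.8],"hand":1},{"translation":[2,3.5,0],"angular":[0,0,3.8],"hand":1},{"translation":[2,3,0],"angular":[0,0,3.8],"hand":1},{"translation":[2,3,0],"angular":[0,0,3.8],"hand":1},{"translation":[2,3,0],"angular":[0,0,3.8],"hand":1},{"translation":[2,2.5,0],"angular":[0,0,3.8],"hand":1},{"translation":[1,1.4,0],"angular":[0,0,2],"hand":1},{"translation":[0,0,0],"angular":[0,0,0],"hand":1},{"translation":[0,0,0],"angular":[0,0,0],"hand":1}]'
python3 - <<'E'
from bench import r
from h import *
np.set_printoptions(precision=4,suppress=True)
s=r.read_state();im=r.camera("wrist");cv2.imwrite("pics/w1.png",cv2.cvtColor(im,cv2.COLOR_RGB2BGR))
M=R.from_quat(s['eef_rot']).as_matrix();print(M,s['ee_pos'],np.degrees(np.arctan2(M[1,1],M[0,1])),s['joint_positions'],s['time'])
W=wristinfo(r.camera_info("wrist"),s)
for n in ["handle","spout","cup_mouth","ball_center","ink_bottle"]:
    print(n,[(np.round(d["point"],1).tolist(),round(d["confidence"],2)) for d in r.mark_of("wrist",n)])
print(proj(W,[[.511,-.0905,.0865],[.468,-.278,.096],[.43,-.076,.033]]))
E
```

```text
time: 3.4
ee_pos: [0.5096, -0.0924, 0.2474]
eef_rot: [-0.547, -0.448, 0.547, -0.448]
ft_force: [-0.5, 0.3, -0.2]
width: 0.0868
[[-0.0005  0.9803 -0.1976]
 [-0.0003 -0.1976 -0.9803]
 [-1.     -0.0005  0.0004]] [ 0.5096 -0.0924  0.2474] -11.396969465782947 [ 0.6599  0.1439 -0.6176  1.714   0.0864  1.3114 -0.1739] 3.4
handle [([178.9, 254.1], 0.89)]
spout [([169.6, 178.7], 0.92)]
cup_mouth [([283.5, 346.9], 0.81)]
ball_center [([170.9, 255.0], 0.59)]
ink_bottle [([165.1, 254.4], 0.2)]
[[180.1163 255.2868]
 [348.3895 250.4616]
 [170.796  184.0317]]
```

View pics/w1.png

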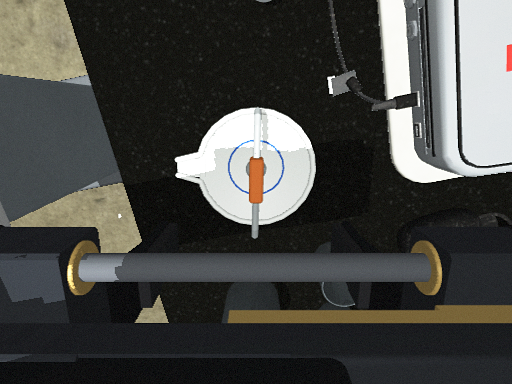

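The wrist picture shows the handle at (179,256), nearly upright in the picture. The spout tip is at about (168,178), the ball sits under the handle at (168,255), and the gripper hides the large cup.

```bash
python3 - <<'E'
from bench import r
from h import *
np.set_printoptions(precision=4,suppress=True)
im=cv2.imread("pics/w1.png");cv2.imwrite("pics/w1z.png",cv2.resize(im[95:250,165:330],None,fx=3.8,fy=3.8,interpolation=cv2.INTER_CUBIC))
rgb=cv2.cvtColor(im,cv2.COLOR_BGR2RGB);pw,n=handle_px(rgb,140,220,230,280);print(pw,n)
h=cv2.cvtColor(rgb,cv2.COLOR_RGB2HSV);m=cv2.inRange(h,(4,170,120),(16,255,255));m[:140]=0;m[220:]=0;m[:,:230]=0;m[:,280:]=0
print(cv2.minAreaRect(np.argwhere(m)[:,::-1].astype(np.float32)))
s=r.read_state();W=wristinfo(r.camera_info("wrist"),s);T=r.camera_info("top");S=r.camera_info("scene")
print(tri(W,pw,T,(221.1,298.5)),tri(W,pw,S,(195.86,302.28)))
c=np.array([.511,-.0905,.0145])
for yaw in(-9,-11,-13):
    d=R.from_euler('z',yaw,degrees=True).as_matrix()
    X=c+np.array([[-.088,0,.019],[0,.022,.083],[0,-.022,.083],[0,.066,.022],[0,-.066,.022]])@d.T
    print(yaw,proj(W,X).tolist(),proj(T,X[:1]),proj(S,X[:1]))
E
```

```text
[179.829  255.6269] 579
((255.47633361816406, 179.4738311767578), (13.483158111572266, 45.44322967529297), 2.8624050617218018)
(array([ 0.5114, -0.0908,  0.0843]), array([-0.044 , -0.0633, -0.0089,  0.0087])) (array([ 0.5113, -0.0906,  0.0864]), array([ 0.2756, -0.1974,  0.0083, -0.0512]))
-9 [[172.521459079655, 179.01808706387322], [160.00150860913925, 254.20520110973067], [204.72748210009627, 256.0592138705949], [110.44923331751625, 252.53990978354298], [223.84379982059025, 257.20343732785517]] [[257.484 292.578]] [[226.075  325.0708]]
-11 [[169.9159511672362, 178.78197539909667], [159.982332344589, 255.02565932728646], [204.74522183146033, 255.270871726287], [110.39771370421171, 254.6568828964786], [223.88619343793428, 255.28782470397226]] [[257.2824 291.3974]] [[226.3924 324.1799]]
-13 [[167.29783725757014, 178.63779378573537], [159.99153593598692, 255.84627879625714], [204.73676121385748, 254.4823913972433], [110.42259950422078, 256.77431930723515], [223.86603245387298, 253.3718958452962]] [[257.0396 290.2244]] [[226.6952 323.2575]]
```

View pics/w1z.png

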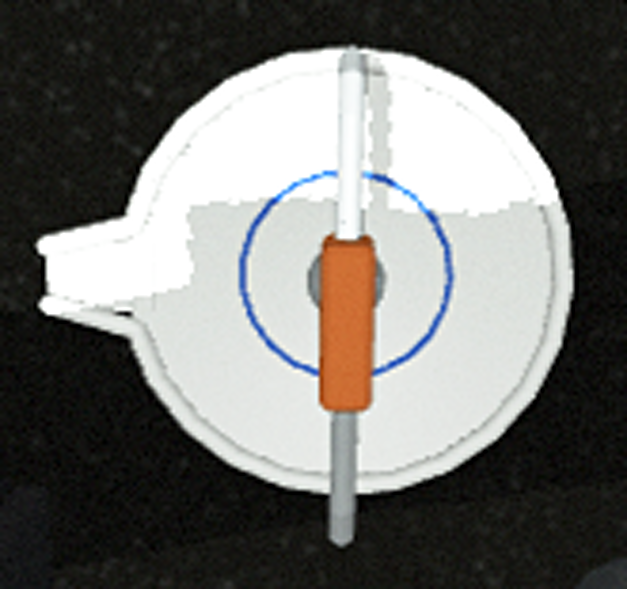

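The dish yaw comes out near -13.5° (spout, bow ends and handle edge agree). The handle centre is at about (0.511, -0.091, 0.086).

```bash
python3 -m pendant '[{"translation":[0.2,0.2,-1],"angular":[0,0,-1],"hand":1},{"translation":[0,0,-2],"angular":[0,0,-1],"hand":1},{"translation":[0,0,-2],"angular":[0,0,0],"hand":1},{"translation":[0,0,-2],"angular":[0,0,0],"hand":1},{"translation":[0,0,-1],"angular":[0,0,0],"hand":1},{"translation":[0,0,0],"angular":[0,0,0],"hand":0.5},{"translation":[0,0,0],"angular":[0,0,0],"hand":0.2}]'
python3 - <<'E'
from bench import r
from h import *
np.set_printoptions(precision=4,suppress=True)
s=r.read_state();im=r.camera("wrist");cv2.imwrite("pics/w2.png",cv2.cvtColor(im,cv2.COLOR_RGB2BGR))
M=R.from_quat(s['eef_rot']).as_matrix();print(M,s['ee_pos'],np.degrees(np.arctan2(M[1,1],M[0,1])),s['width'],s['time'])
W=wristinfo(r.camera_info("wrist"),s);T=r.camera_info("top");S=r.camera_info("scene")
h=cv2.cvtColor(im,cv2.COLOR_RGB2HSV);m=cv2.inRange(h,(4,170,100),(16,255,255));m[:, :200]=0;m[:,310:]=0
n,l,st,ce=cv2.connectedComponentsWithStats(m);i=1+st[1:,4].argmax();print(st[i],ce[i]);print(cv2.minAreaRect(np.argwhere(l==i)[:,::-1].astype(np.float32)))
pw=ce[i][::-1]
print(tri(W,pw,T,(221.1,298.5)),tri(W,pw,S,(195.86,302.28)),plane(W,pw,.092))
E
```

```text
time: 4.4
ee_pos: [0.5122, -0.0894, 0.168]
eef_rot: [0.555, 0.439, -0.554, 0.439]
ft_force: [0.1, -0.4, -0.0]
width: 0.0782
[[ 0.0005  0.9731 -0.2304]
 [ 0.0001 -0.2304 -0.9731]
 [-1.      0.0005 -0.0002]] [ 0.5122 -0.0894  0.168 ] -13.318326709998741 0.07821858689627671 4.4
[ 244  178   19   62 1078] [253.3126 209.2134]
((253.0, 208.5), (61.0, 18.0), 90.0)
(array([ 0.5113, -0.0907,  0.0852]), array([-0.0336, -0.0676, -0.0072,  0.0056])) (array([ 0.5112, -0.0905,  0.0864]), array([ 0.2975, -0.176 ,  0.0104, -0.0384])) [ 0.5119 -0.0885  0.092 ]
```

View pics/w2.png

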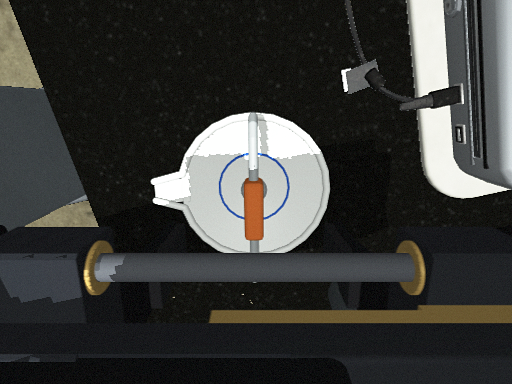

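The second view has the handle centred between the fingers at (209,253) and upright in the picture, so the yaw matches. I'll go down the rest of the way.

```bash
python3 -m pendant '[{"translation":[-0.08,-0.1,-1],"angular":[0,0,0],"hand":0.2},{"translation":[0,0,-1.5],"angular":[0,0,0],"hand":0.2},{"translation":[0,0,-1.5],"angular":[0,0,0],"hand":0.2},{"translation":[0,0,-1.5],"angular":[0,0,0],"hand":0.2},{"translation":[0,0,-1],"angular":[0,0,0],"hand":0.2},{"translation":[0,0,-0.6],"angular":[0,0,0],"hand":0.0},{"translation":[0,0,-0.4],"angular":[0,0,0],"hand":-0.2},{"translation":[0,0,0],"angular":[0,0,0],"hand":-0.4},{"translation":[0,0,0],"angular":[0,0,0],"hand":-0.5},{"translation":[0,0,0],"angular":[0,0,0],"hand":-0.5}]'
python3 - <<'E'
from bench import r
from h import *
np.set_printoptions(precision=4,suppress=True)
s=r.read_state();im=r.camera("wrist");cv2.imwrite("pics/w3.png",cv2.cvtColor(im,cv2.COLOR_RGB2BGR))
print(s['ee_pos'],s['width'],s['time'],s['ft_force'])
W=wristinfo(r.camera_info("wrist"),s)
h=cv2.cvtColor(im,cv2.COLOR_RGB2HSV);m=cv2.inRange(h,(4,170,80),(16,255,255));m[:, :200]=0;m[:,310:]=0
n,l,st,ce=cv2.connectedComponentsWithStats(m);i=1+st[1:,4].argmax();print(st[i],ce[i])
print(plane(W,ce[i][::-1],.09))
im=r.camera("scene");cv2.imwrite("pics/s3.png",cv2.resize(cv2.cvtColor(im,cv2.COLOR_RGB2BGR)[120:270,220:400],None,fx=4,fy=4,interpolation=cv2.INTER_CUBIC))
E
```

```text
time: 5.45
ee_pos: [0.5115, -0.0905, 0.0931]
eef_rot: [0.555, 0.438, -0.554, 0.439]
ft_force: [-0.2, -0.1, 0.0]
width: 0.0241
[ 0.5115 -0.0905  0.0931] 0.02407477074483162 5.45 [-0.1649 -0.1355  0.0231]
[ 239  207   29   46 1136] [253.4366 232.1276]
[ 0.5144 -0.0769  0.09  ]
```

View pics/w3.png

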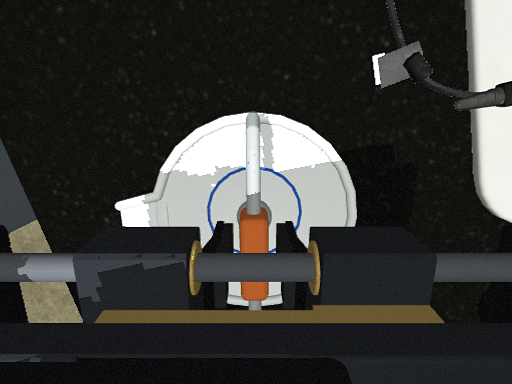

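View pics/s3.png

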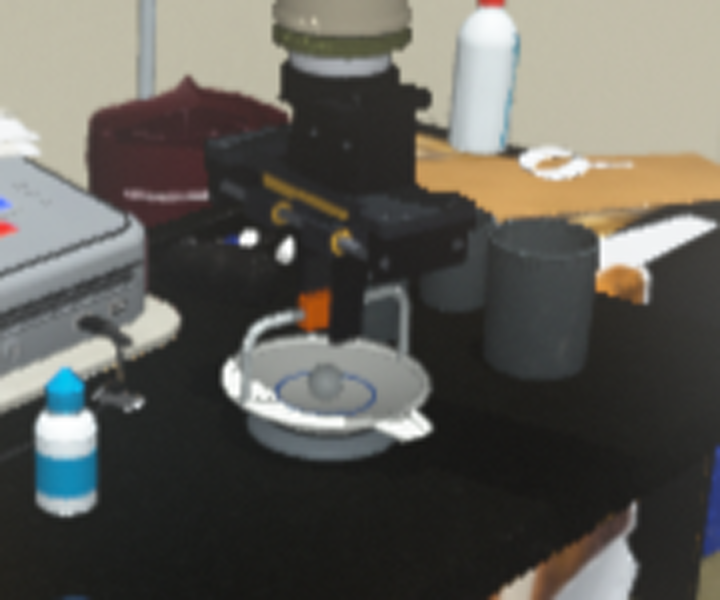

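The handle (columns 240–268) sits centred between the fingers, and the ball is in the ring. I'll close gently.

```bash
python3 -m pendant '[{"translation":[0,0,0],"angular":[0,0,0],"hand":-0.56},{"translation":[0,0,0],"angular":[0,0,0],"hand":-0.6},{"translation":[0,0,0],"angular":[0,0,0],"hand":-0.64},{"translation":[0,0,0],"angular":[0,0,0],"hand":-0.67},{"translation":[0,0,0],"angular":[0,0,0],"hand":-0.7},{"translation":[0,0,0],"angular":[0,0,0],"hand":-0.8},{"translation":[0,0,0],"angular":[0,0,0],"hand":-1},{"translation":[0,0,0],"angular":[0,0,0],"hand":-1},{"translation":[0,0,0],"angular":[0,0,0],"hand":-1}]' 10
python3 -m pendant '[{"translation":[0,0,0],"angular":[0,0,0],"hand":-1},{"translation":[0,0,0],"angular":[0,0,0],"hand":-1},{"translation":[0,0,0],"angular":[0,0,0],"hand":-1}]' 30
python3 - <<'E'
from bench import r
import cv2
im=r.camera("scene");cv2.imwrite("pics/s4.png",cv2.resize(cv2.cvtColor(im,cv2.COLOR_RGB2BGR)[120:270,220:400],None,fx=4,fy=4,interpolation=cv2.INTER_CUBIC))
E
```

```text
time: 6.45
ee_pos: [0.5112, -0.0905, 0.0926]
eef_rot: [0.555, 0.439, -0.555, 0.439]
ft_force: [0.4, 0.2, -0.9]
width: 0.0136
time: 6.75
ee_pos: [0.5112, -0.0905, 0.0926]
eef_rot: [0.555, 0.439, -0.555, 0.439]
ft_force: [0.6, -0.0, 0.7]
width: 0.0135
```

View pics/s4.png

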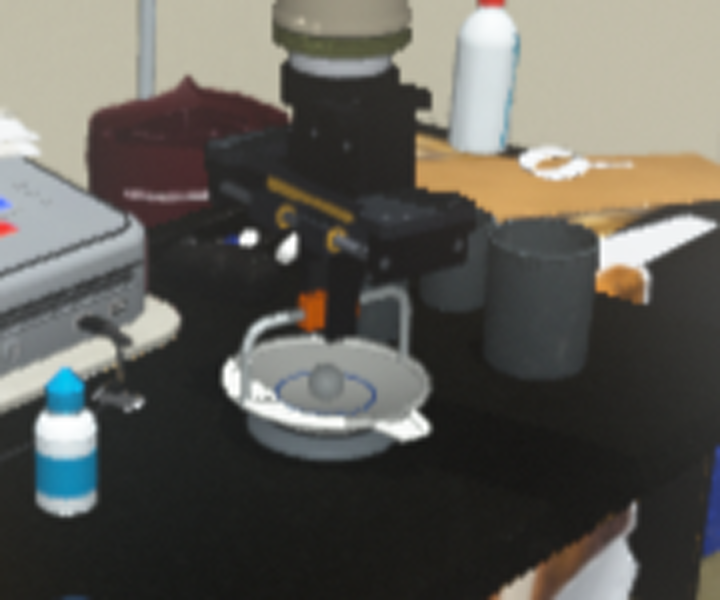

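```bash
python3 -m pendant '[{"translation":[0,0,0.1],"angular":[0,0,0],"hand":-1},{"translation":[0,0,0.2],"angular":[0,0,0],"hand":-1},{"translation":[0,0,0.4],"angular":[0,0,0],"hand":-1},{"translation":[0,0,0.6],"angular":[0,0,0],"hand":-1},{"translation":[0,0,0.8],"angular":[0,0,0],"hand":-1},{"translation":[0,0,0.8],"angular":[0,0,0],"hand":-1},{"translation":[0,0,0.8],"angular":[0,0,0],"hand":-1},{"translation":[0,0,0.8],"angular":[0,0,0],"hand":-1},{"translation":[0,0,0.8],"angular":[0,0,0],"hand":-1},{"translation":[0,0,0.8],"angular":[0,0,0],"hand":-1},{"translation":[0,0,0.8],"angular":[0,0,0],"hand":-1},{"translation":[0,0,0.8],"angular":[0,0,0],"hand":-1},{"translation":[0,0,0.8],"angular":[0,0,0],"hand":-1},{"translation":[0,0,0.8],"angular":[0,0,0],"hand":-1},{"translation":[0,0,0.6],"angular":[0,0,0],"hand":-1},{"translation":[0,0,0.4],"angular":[0,0,0],"hand":-1},{"translation":[0,0,0.3],"angular":[0,0,0],"hand":-1},{"translation":[0,0,0.2],"angular":[0,0,0],"hand":-1},{"translation":[0,0,0.1],"angular":[0,0,0],"hand":-1},{"translation":[0,0,0],"angular":[0,0,0],"hand":-1}]' 30
python3 - <<'E'
from bench import r
import cv2
from h import *
np.set_printoptions(precision=4,suppress=True)
im=r.camera("scene");cv2.imwrite("pics/s5f.png",cv2.cvtColor(im,cv2.COLOR_RGB2BGR));cv2.imwrite("pics/s5.png",cv2.resize(cv2.cvtColor(im,cv2.COLOR_RGB2BGR)[100:250,220:400],None,fx=4,fy=4,interpolation=cv2.INTER_CUBIC))
s=r.read_state();im=r.camera("wrist");cv2.imwrite("pics/w5.png",cv2.cvtColor(im,cv2.COLOR_RGB2BGR))
print(s['ee_pos'],R.from_quat(s['eef_rot']).as_matrix(),s['joint_positions'],s['ft_force'],s['width'])
E
```

```text
time: 8.8
ee_pos: [0.5111, -0.0904, 0.2015]
eef_rot: [0.555, 0.439, -0.555, 0.439]
ft_force: [0.1, -0.0, -1.7]
width: 0.014
[ 0.5111 -0.0904  0.2014] [[-0.0002  0.9732 -0.2302]
 [ 0.0001 -0.2302 -0.9732]
 [-1.     -0.0002 -0.    ]] [ 0.6482  0.1831 -0.6172  1.7741  0.1124  1.2199 -0.232 ] [-0.1429  0.4132 -3.0855] 0.01380414107664567
```

View pics/s5.png

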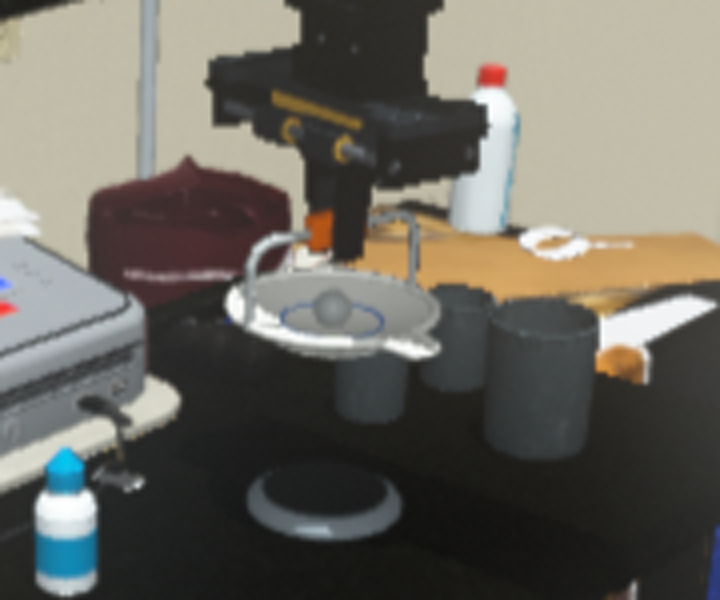

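View pics/w5.png

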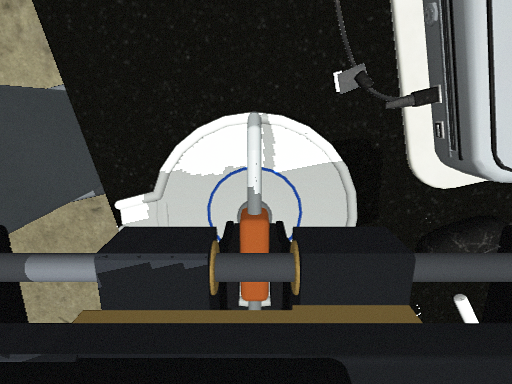

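The dish is off the rest and level, with the ball in the middle of the ring. Next is the quarter turn.

```bash
python3 -m pendant '[{"translation":[0,0,0],"angular":[0,0,0.7],"hand":-1},{"translation":[0,0,0],"angular":[0,0,1.5],"hand":-1},{"translation":[0,0,0],"angular":[0,0,2.5],"hand":-1},{"translation":[0,0,0],"angular":[0,0,3.5],"hand":-1},{"translation":[0,0,0],"angular":[0,0,4],"hand":-1},{"translation":[0,0,0],"angular":[0,0,4],"hand":-1},{"translation":[0,0,0],"angular":[0,0,4],"hand":-1},{"translation":[0,0,0],"angular":[0,0,4],"hand":-1},{"translation":[0,0,0],"angular":[0,0,4],"hand":-1},{"translation":[0,0,0],"angular":[0,0,4],"hand":-1},{"translation":[0,0,0],"angular":[0,0,4],"hand":-1},{"translation":[0,0,0],"angular":[0,0,3],"hand":-1},{"translation":[0,0,0],"angular":[0,0,2],"hand":-1},{"translation":[0,0,0],"angular":[0,0,1],"hand":-1}]'
python3 - <<'E'
from bench import r
import cv2
from h import *
np.set_printoptions(precision=4,suppress=True)
s=r.read_state();im=r.camera("scene");cv2.imwrite("pics/s6.png",cv2.resize(cv2.cvtColor(im,cv2.COLOR_RGB2BGR)[100:250,220:400],None,fx=4,fy=4,interpolation=cv2.INTER_CUBIC))
M=R.from_quat(s['eef_rot']).as_matrix();print(s['ee_pos'],M,np.degrees(np.arctan2(M[1,1],M[0,1])),s['joint_positions'],s['ft_force'],s['width'])
E
```

```text
time: 10.3
ee_pos: [0.5111, -0.0905, 0.2015]
eef_rot: [0.359, 0.609, -0.359, 0.609]
ft_force: [0.1, -0.3, -2.0]
width: 0.0137
[ 0.5111 -0.0905  0.2015] [[ 0.      0.8745  0.4851]
 [ 0.0001  0.4851 -0.8745]
 [-1.      0.0001 -0.    ]] 29.01588251838305 [ 0.7127  0.1942 -0.6906  1.771   0.1311  1.2229  0.4929] [ 0.1096 -0.332  -2.01  ] 0.01368246796252762
```

View pics/s6.png

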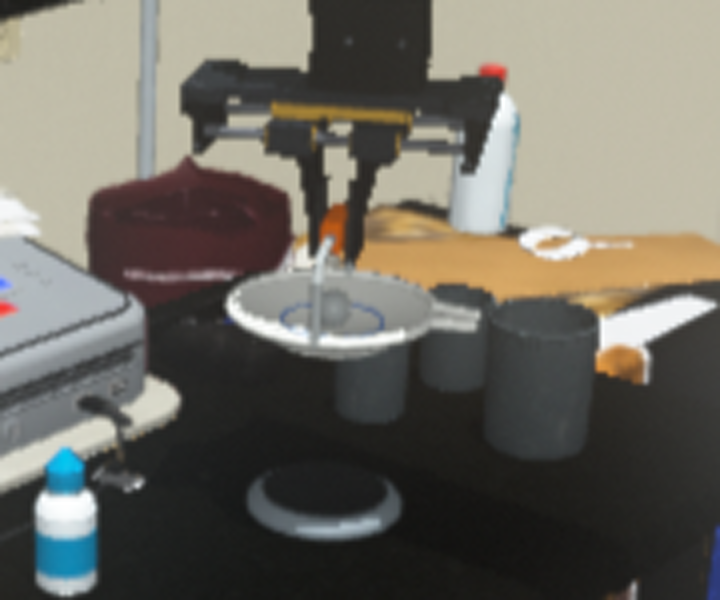

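```bash
python3 -m pendant '[{"translation":[0,0,0],"angular":[0,0,0.7],"hand":-1},{"translation":[0,0,0],"angular":[0,0,1.5],"hand":-1},{"translation":[0,0,0],"angular":[0,0,2.5],"hand":-1},{"translation":[0,0,0],"angular":[0,0,3.5],"hand":-1},{"translation":[0,0,0],"angular":[0,0,4],"hand":-1},{"translation":[0,0,0],"angular":[0,0,4],"hand":-1},{"translation":[0,0,0],"angular":[0,0,4],"hand":-1},{"translation":[0,0,0],"angular":[0,0,4],"hand":-1},{"translation":[0,0,0],"angular":[0,0,4],"hand":-1},{"translation":[0,0,0],"angular":[0,0,4],"hand":-1},{"translation":[0,0,0],"angular":[0,0,4],"hand":-1},{"translation":[0,0,0],"angular":[0,0,4],"hand":-1},{"translation":[0,0,0],"angular":[0,0,3.5],"hand":-1},{"translation":[0,0,0],"angular":[0,0,2.5],"hand":-1},{"translation":[0,0,0],"angular":[0,0,1.5],"hand":-1},{"translation":[0,0,0],"angular":[0,0,0.7],"hand":-1},{"translation":[0,0,0],"angular":[0,0,0],"hand":-1},{"translation":[0,0,0],"angular":[0,0,0],"hand":-1}]'
python3 - <<'E'
from bench import r
import cv2
from h import *
np.set_printoptions(precision=4,suppress=True)
s=r.read_state();im=r.camera("wrist");cv2.imwrite("pics/w7.png",cv2.cvtColor(im,cv2.COLOR_RGB2BGR))
for n in ["spout","cup_mouth","ball_center"]:
    print(n,[(np.round(d["point"],1).tolist(),round(d["confidence"],2)) for d in r.mark_of("wrist",n)])
W=wristinfo(r.camera_info("wrist"),s);print(proj(W,[[.468,-.278,.096]]))
im=r.camera("top");cv2.imwrite("pics/t7.png",cv2.cvtColor(im,cv2.COLOR_RGB2BGR)); cv2.imwrite("pics/t7z.png",cv2.resize(cv2.cvtColor(im,cv2.COLOR_RGB2BGR)[160:290,260:420],None,fx=4.5,fy=4.5,interpolation=cv2.INTER_CUBIC))
im=r.camera("scene");cv2.imwrite("pics/s7.png",cv2.cvtColor(im,cv2.COLOR_RGB2BGR))
M=R.from_quat(s['eef_rot']).as_matrix();print(s['ee_pos'],M,np.degrees(np.arctan2(M[1,1],M[0,1])),s['joint_positions'],s['ft_force'],s['width'])
E
```

```text
time: 12.15
ee_pos: [0.5112, -0.0904, 0.2016]
eef_rot: [0.078, 0.703, -0.078, 0.703]
ft_force: [-0.5, -0.7, -2.4]
width: 0.0141
spout [([218.6, 124.4], 0.93)]
cup_mouth [([200.1, 21.2], 0.74), ([303.7, 36.2], 0.63), ([211.8, 256.1], 0.22)]
ball_center [([214.9, 252.0], 0.7), ([198.4, 25.5], 0.28)]
[[197.2764  18.7076]]
[ 0.5112 -0.0904  0.2016] [[ 0.      0.2204  0.9754]
 [ 0.      0.9754 -0.2204]
 [-1.      0.      0.    ]] 77.26532319617635 [ 0.7923  0.211  -0.7833  1.7674  0.1575  1.2275  1.3153] [-0.4815 -0.7364 -2.4076] 0.014113604181321189
```

View pics/w7.png

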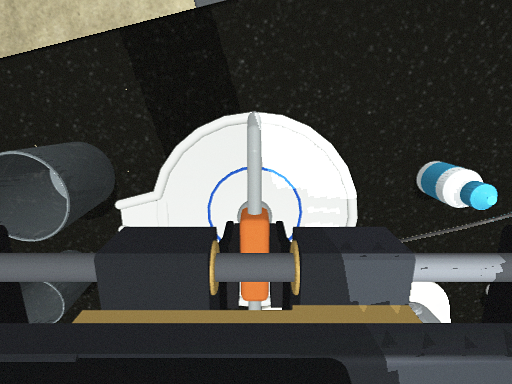

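View pics/t7z.png

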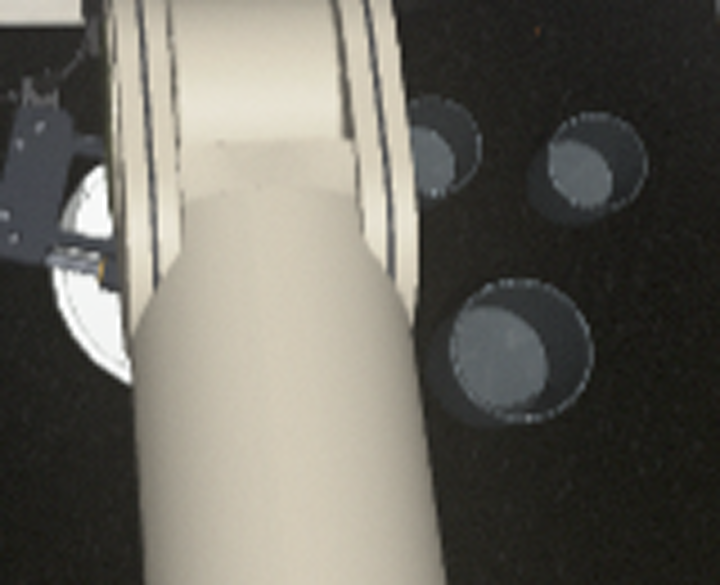

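The wrist view has the dish level with the ball in the ring. The big cup is on the left, with its mouth centred near (197,20), and the spout tip at about (217,120) points along the line to it. In the top view the cup's rim circle is centred near (238,376).

```bash
python3 - <<'E'
from bench import r
from h import *
np.set_printoptions(precision=4,suppress=True)
S=r.camera_info("scene");T=r.camera_info("top")
pt=(237.9,375.8)
print(plane(T,pt,.096),tri(S,(179.3,356.2),T,pt),tri(S,(179.5,357.6),T,pt))
im=cv2.imread("pics/s7.png");v=im.copy()
z=cv2.resize(im[165:230,325:385],None,fx=9,fy=9,interpolation=cv2.INTER_CUBIC);cv2.imwrite("pics/s7z.png",z)
def ring(info,c,rad,z0):
    a=np.linspace(0,2*np.pi,73);return proj(info,np.c_[c[0]+rad*np.cos(a),c[1]+rad*np.sin(a),0*a+z0])
for c,col in [((.469,-.278),(0,0,255)),((.4665,-.2785),(0,255,0))]:
    for nm,info,f,o in (("s7",S,9,(165,325)),("t7",T,5,(200,330))):
        pass
img={"s":(cv2.resize(im[165:225,325:385],None,fx=9,fy=9,interpolation=cv2.INTER_CUBIC),S,9,(165,325))}
t=cv2.imread("pics/t7.png");img["t"]=(cv2.resize(t[205:265,345:405],None,fx=9,fy=9,interpolation=cv2.INTER_CUBIC),T,9,(205,345))
out=[]
c=plane(T,pt,.096)
for k,(g,info,f,o) in img.items():
    for zz,col in((.096,(0,0,255)),(0,(0,255,0))):
        q=((ring(info,c,.039,zz)-o)*f+f/2)[:,::-1].astype(int);cv2.polylines(g,[q],True,col,1)
    out.append(g)
cv2.imwrite("pics/ov7.png",cv2.resize(np.hstack(out),(800,400)))
E
```

```text
[ 0.4669 -0.2788  0.096 ] (array([ 0.4681, -0.2789,  0.0928]), array([ 0.0204,  0.3778, -0.363 , -0.2344])) (array([ 0.4664, -0.28  ,  0.0924]), array([-0.0182, -0.3243,  0.312 ,  0.2006]))
```

View pics/ov7.png

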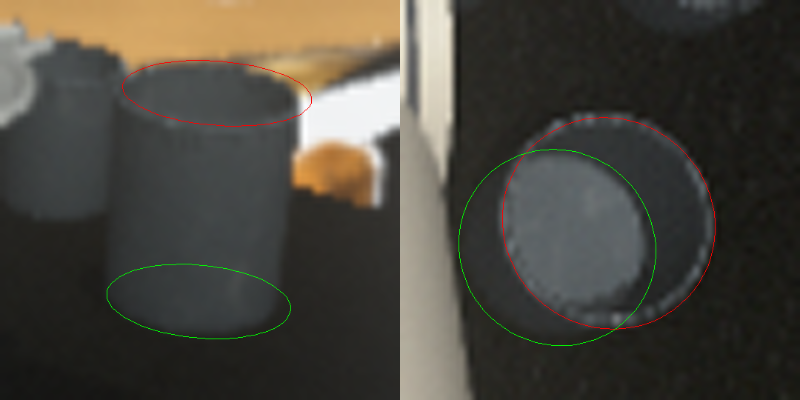

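The cup's mouth centre is at about (0.4675, -0.278). The projected rim in the scene and top views agrees to about 1 px. The dish axis has to shift by about (-24, -102) mm while staying high.

```bash
python3 -m pendant '[{"translation":[-0.025,-0.1,0],"angular":[0,0,0],"hand":-1},{"translation":[-0.06,-0.25,0],"angular":[0,0,0],"hand":-1},{"translation":[-0.1,-0.4,0],"angular":[0,0,0],"hand":-1},{"translation":[-0.13,-0.55,0],"angular":[0,0,0],"hand":-1},{"translation":[-0.17,-0.7,0],"angular":[0,0,0],"hand":-1},{"translation":[-0.17,-0.7,0],"angular":[0,0,0],"hand":-1},{"translation":[-0.17,-0.7,0],"angular":[0,0,0],"hand":-1},{"translation":[-0.17,-0.7,0],"angular":[0,0,0],"hand":-1},{"translation":[-0.17,-0.7,0],"angular":[0,0,0],"hand":-1},{"translation":[-0.17,-0.7,0],"angular":[0,0,0],"hand":-1},{"translation":[-0.17,-0.7,0],"angular":[0,0,0],"hand":-1},{"translation":[-0.17,-0.7,0],"angular":[0,0,0],"hand":-1},{"translation":[-0.17,-0.7,0],"angular":[0,0,0],"hand":-1},{"translation":[-0.17,-0.7,0],"angular":[0,0,0],"hand":-1},{"translation":[-0.17,-0.7,0],"angular":[0,0,0],"hand":-1},{"translation":[-0.13,-0.55,0],"angular":[0,0,0],"hand":-1},{"translation":[-0.07,-0.4,0],"angular":[0,0,0],"hand":-1},{"translation":[-0.04,-0.15,0],"angular":[0,0,0],"hand":-1},{"translation":[0,-0.08,0],"angular":[0,0,0],"hand":-1},{"translation":[0,0,0],"angular":[0,0,0],"hand":-1}]'
cat > look.py <<'E'
from bench import r
import cv2,sys
from h import *
k=sys.argv[1]
np.set_printoptions(precision=4,suppress=True)
s=r.read_state();im=r.camera("wrist");cv2.imwrite(f"pics/w{k}.png",cv2.cvtColor(im,cv2.COLOR_RGB2BGR))
for n in ["spout","cup_mouth","ball_center"]:
    print(n,[(np.round(d["point"],1).tolist(),round(d["confidence"],2)) for d in r.mark_of("wrist",n)])
im=r.camera("top");cv2.imwrite(f"pics/t{k}.png",cv2.cvtColor(im,cv2.COLOR_RGB2BGR))
im=r.camera("scene");cv2.imwrite(f"pics/s{k}.png",cv2.cvtColor(im,cv2.COLOR_RGB2BGR));cv2.imwrite(f"pics/s{k}z.png",cv2.resize(cv2.cvtColor(im,cv2.COLOR_RGB2BGR)[110:230,270:400],None,fx=5,fy=5,interpolation=cv2.INTER_CUBIC))
for n in ["spout","cup_mouth","ball_center"]:
    print(n,[(np.round(d["point"],1).tolist(),round(d["confidence"],2)) for d in r.mark_of("scene",n)])
M=R.from_quat(s['eef_rot']).as_matrix();yaw=np.arctan2(M[1,1],M[0,1]);print(s['time'],s['ee_pos'],M[:,0],np.degrees(yaw),s['ft_force'],s['width'])
u=np.array([np.cos(yaw),np.sin(yaw),0]);sp=s['ee_pos']-.088*u+[0,0,.019-.0786];print("spout est",sp)
W=wristinfo(r.camera_info("wrist"),s)
print("proj spout, mouth in wrist",proj(W,[sp,[.4675,-.278,.096]]).tolist(),"scene",proj(r.camera_info("scene"),[sp,[.4675,-.278,.096]]).tolist())
E
python3 look.py 8
```

```text
time: 14.45
ee_pos: [0.487, -0.1921, 0.2015]
eef_rot: [0.078, 0.703, -0.078, 0.703]
ft_force: [0.1, 0.0, -2.7]
width: 0.0135
spout [([219.2, 126.5], 0.89), ([211.8, 252.0], 0.45), ([218.4, 253.8], 0.44)]
cup_mouth [([200.4, 151.0], 0.74), ([293.3, 233.6], 0.54)]
ball_center [([215.0, 254.1], 0.54)]
spout [([167.1, 356.0], 0.9)]
cup_mouth [([178.9, 313.0], 0.84), ([177.2, 355.0], 0.66), ([175.2, 334.1], 0.6)]
ball_center [([169.0, 335.1], 0.56)]
14.45 [ 0.487  -0.1921  0.2015] [ 0.      0.0002 -1.    ] 77.30611805148142 [ 0.128   0.0443 -2.713 ] 0.013511803916363025
spout est [ 0.4676 -0.2779  0.1419]
proj spout, mouth in wrist [[218.02016065034377, 123.570882839523], [198.230608897435, 146.43095806714288]] scene [[162.81506691325205, 357.9786511909905], [178.37670356838234, 356.6626258282911]]
```

View pics/w8.png

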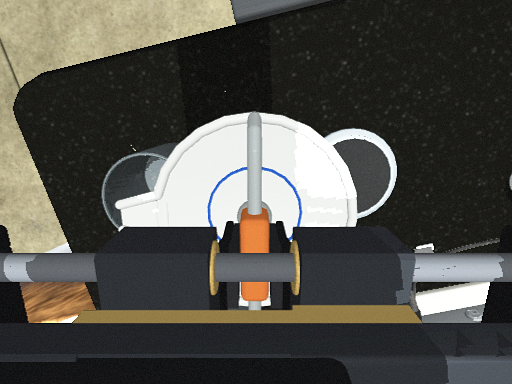

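View pics/s8z.png

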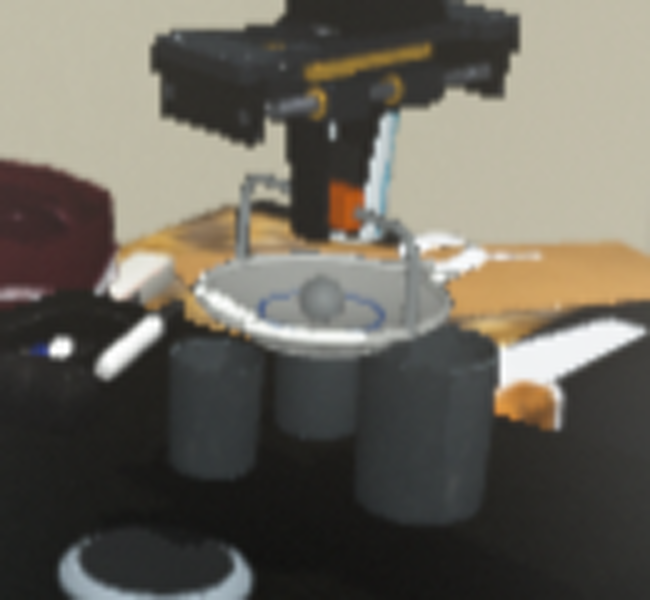

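View pics/t8.png

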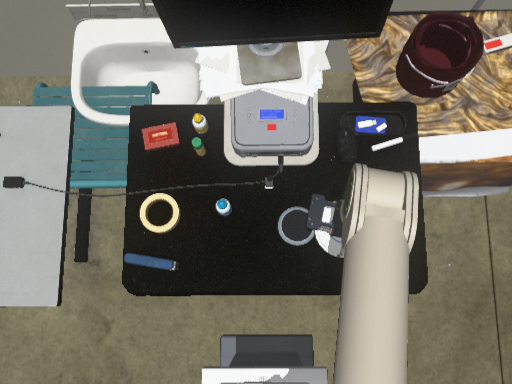

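```bash
python3 - <<'E'
from bench import r
from h import *
s=r.read_state();W=wristinfo(r.camera_info("wrist"),s)
im=cv2.imread("pics/w8.png");a=np.linspace(0,2*np.pi,73)
def draw(g,c,rad,z,col):
    q=proj(W,np.c_[c[0]+rad*np.cos(a),c[1]+rad*np.sin(a),0*a+z]);q=((q-(105,75))*4.5+2.2)[:,::-1].astype(int);cv2.polylines(g,[q],True,col,1)
g=cv2.resize(im[105:235,75:235],None,fx=4.5,fy=4.5,interpolation=cv2.INTER_CUBIC)
draw(g,(.4675,-.278),.039,.096,(0,0,255));draw(g,(.4675,-.274),.039,.096,(0,255,0))
sp=s['ee_pos'];u=np.array([.2199,.9755]);draw(g,sp[:2]-.088*u,.003,.1419,(255,0,255));draw(g,sp[:2],.069,.123+.020,(255,100,0))
cv2.imwrite("pics/ov8.png",g)
E
```

```text
(no output)
```

View pics/ov8.png

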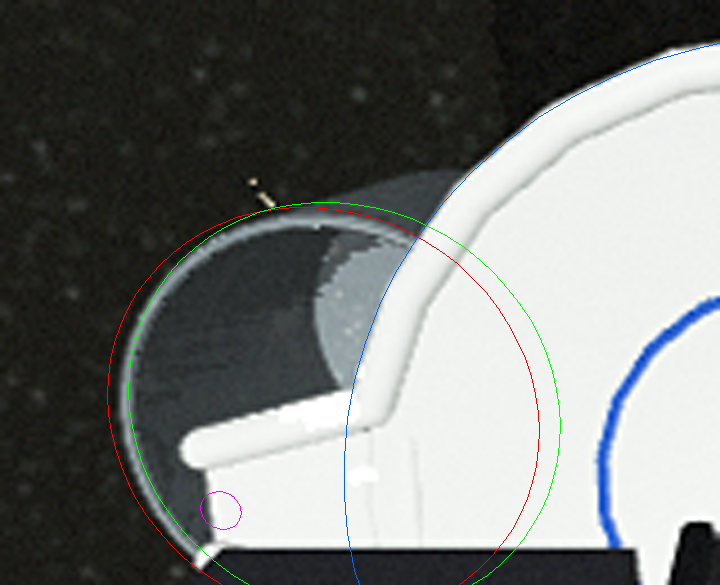

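The predicted dish outline and spout tip lie right on the picture. The cup rim sits about 1.5–2 mm towards +y of my estimate. I'll correct for that and come down gently.

```bash
python3 -m pendant '[{"translation":[0,0.02,-0.05],"angular":[0,0,0],"hand":-1},{"translation":[0.01,0.03,-0.1],"angular":[0,0,0],"hand":-1},{"translation":[0.01,0.04,-0.2],"angular":[0,0,0],"hand":-1},{"translation":[0.02,0.03,-0.25],"angular":[0,0,0],"hand":-1},{"translation":[0.01,0.03,-0.25],"angular":[0,0,0],"hand":-1},{"translation":[0,0,-0.25],"angular":[0,0,0],"hand":-1},{"translation":[0,0,-0.25],"angular":[0,0,0],"hand":-1},{"translation":[0,0,-0.25],"angular":[0,0,0],"hand":-1},{"translation":[0,0,-0.2],"angular":[0,0,0],"hand":-1},{"translation":[0,0,-0.15],"angular":[0,0,0],"hand":-1},{"translation":[0,0,-0.1],"angular":[0,0,0],"hand":-1},{"translation":[0,0,-0.05],"angular":[0,0,0],"hand":-1},{"translation":[0,0,0],"angular":[0,0,0],"hand":-1},{"translation":[0,0,0],"angular":[0,0,0],"hand":-1}]'
python3 look.py 9
```

```text
time: 16.3
ee_pos: [0.4875, -0.1908, 0.1807]
eef_rot: [0.078, 0.703, -0.078, 0.703]
ft_force: [0.5, 0.4, -2.4]
width: 0.0134
spout []
cup_mouth [([207.6, 141.8], 0.56), ([305.0, 228.5], 0.47)]
ball_center [([215.2, 255.7], 0.54)]
spout [([171.3, 356.3], 0.74), ([182.1, 332.7], 0.69), ([274.3, 188.0], 0.25)]
cup_mouth [([178.9, 314.8], 0.85), ([179.5, 357.1], 0.72)]
ball_center [([222.8, 301.5], 0.42), ([176.5, 333.3], 0.38), ([171.3, 357.4], 0.18)]
16.3 [ 0.4875 -0.1908  0.1807] [ 0.0002 -0.     -1.    ] 77.28886480175022 [ 0.5058  0.3739 -2.3863] 0.013409186228156837
spout est [ 0.4681 -0.2766  0.1211]
proj spout, mouth in wrist [[217.99659990656207, 123.59105164008474], [205.97206302296433, 135.23253960079688]] scene [[170.0038766918668, 356.94761161070574], [178.37670356838234, 356.6626258282911]]
```

View pics/s9z.png

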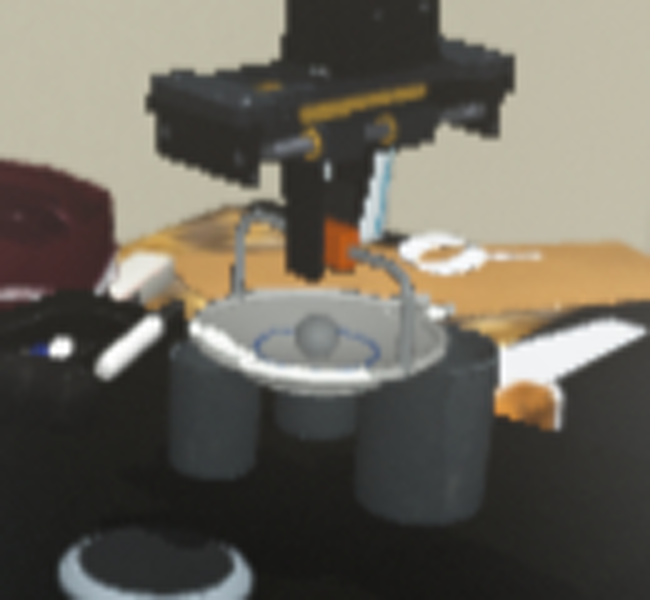

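View pics/w9.png

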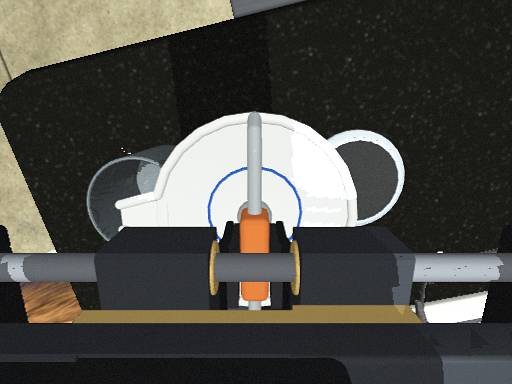

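```bash
python3 - <<'E'
from bench import r
from h import *
S=r.camera_info("scene")
im=cv2.imread("pics/s5f.png");a=np.linspace(0,2*np.pi,145)
f=9;o=np.array((150,270));g=cv2.resize(im[150:200,270:340],None,fx=f,fy=f,interpolation=cv2.INTER_CUBIC)
c=(.5112,-.0905);b=.2015-.0786
for rad,z,col in((.069,.020,(255,0,0)),(.069,.015,(255,255,0)),(.028,0,(0,0,255)),(.045,0,(0,255,0)),(.052,0,(255,0,255))):
    q=proj(S,np.c_[c[0]+rad*np.cos(a),c[1]+rad*np.sin(a),0*a+b+z]);q=((q-o)*f+f/2)[:,::-1].astype(int);cv2.polylines(g,[q],True,col,1)
cv2.imwrite("pics/ov5.png",g)
E
```

```text
(no output)
```

View pics/ov5.png

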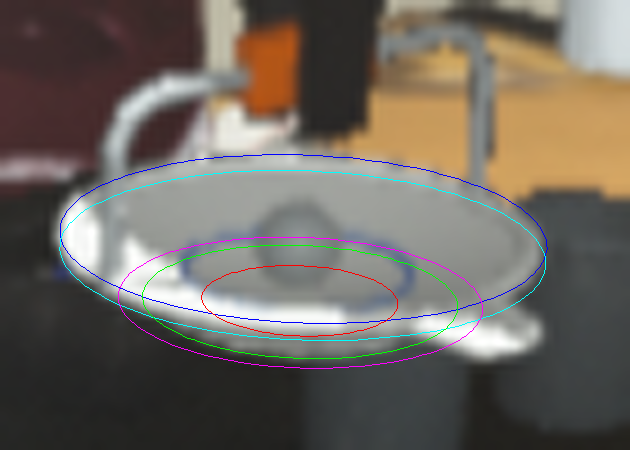

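```bash
python3 - <<'E'
from bench import r
from h import *
s=r.read_state();W=wristinfo(r.camera_info("wrist"),s)
im=cv2.imread("pics/w9.png");a=np.linspace(0,2*np.pi,73)
o=(105,75)
def draw(g,c,rad,z,col):
    q=proj(W,np.c_[c[0]+rad*np.cos(a),c[1]+rad*np.sin(a),0*a+z]);q=((q-o)*4.5+2.2)[:,::-1].astype(int);cv2.polylines(g,[q],True,col,1)
g=cv2.resize(im[105:235,75:235],None,fx=4.5,fy=4.5,interpolation=cv2.INTER_CUBIC)
draw(g,(.4682,-.2765),.039,.096,(0,0,255))
u=np.array([.2201,.9755]);c=s['ee_pos'];draw(g,c[:2]-.088*u,.003,.1211,(255,0,255));draw(g,c[:2],.069,.1021+.020,(255,100,0))
cv2.imwrite("pics/ov9.png",g); print(s['joint_vel'],s['time'])
i=cv2.imread("pics/s9.png");cv2.imwrite("pics/s9y.png",cv2.resize(i[150:215,300:385],None,fx=8,fy=8,interpolation=cv2.INTER_CUBIC))
E
```

```text
[-0.00138123  0.00038611  0.00223681  0.00167593 -0.00057857  0.00047151
  0.00119527] 16.75
```

View pics/ov9.png

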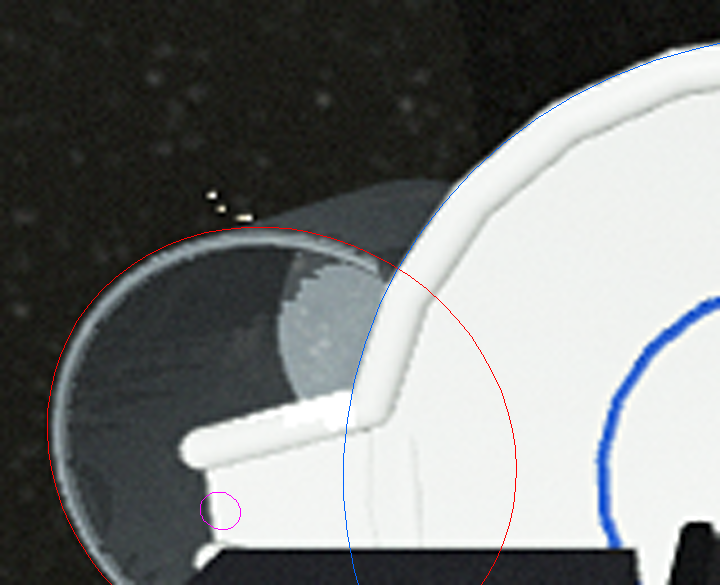

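View pics/s9y.png

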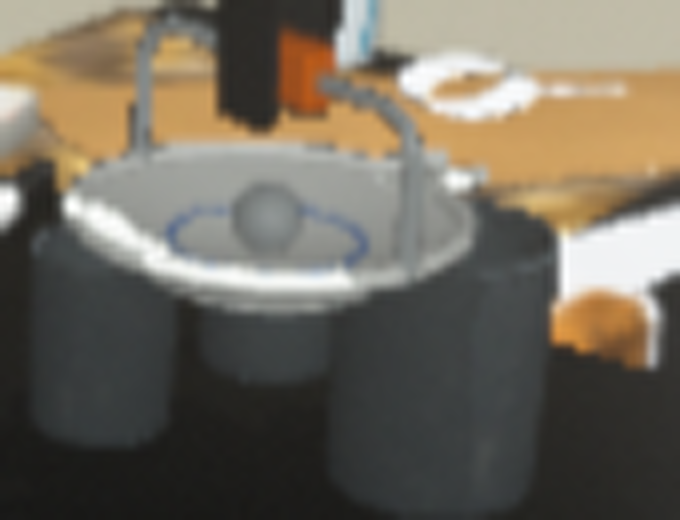

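The overlay puts the spout tip within about 1 mm of the cup mouth's centre. The dish is level, the ball is in the middle of the ring, and the arm is still. I'll hold briefly and hand in.

```bash
python3 -m pendant '[{"translation":[0,0,0],"angular":[0,0,0],"hand":-1},{"translation":[0,0,0],"angular":[0,0,0],"hand":-1},{"translation":[0,0,0],"angular":[0,0,0],"hand":-1},{"translation":[0,0,0],"angular":[0,0,0],"hand":-1}]'
python3 - <<'E'
from bench import r
print(r.close_job())
E
```

```text
time: 17.15
ee_pos: [0.4874, -0.1907, 0.1806]
eef_rot: [0.078, 0.703, -0.078, 0.703]
ft_force: [-1.1, 0.9, -2.7]
width: 0.0137
the job is handed in; nothing more can be done
None
```

I gripped the orange handle at 30 N, lifted the dish off its rest and turned it about 90.6°. I then carried it over and lowered it until the spout tip was over the big pen cup, and handed in at 17.2 s while still holding it there.

**Last checks:**
- **Position:** the spout tip is at about (0.468, -0.277, 0.121) m. That is within 1–2 mm of the cup mouth's centre and about 25 mm above the rim.
- **Level and still:** the tool axis is vertical to within about 0.01°. The last wrist-force reading was about 3 N.
- **Ball:** it was in the middle of the ring in every picture I looked at.
- **Cup:** it stood in the same place before and after. The other things on the desk showed no change in the top picture taken before the last lowering.

**Disagreements and limits:**
- **Cup centre:** the scene and top cameras placed it about 2 mm from where the wrist camera did. I took a value between the two.
- **Spout detection:** the network did not report the spout in the last wrist picture, where the gripper partly hides it. I used the visible spout edge and the known dish shape instead.
- **Dish clearance:** I kept the dish about 6 mm above the cup's rim because its underside looks flat near the middle. That is why the tip is 25 mm above the rim and not closer. I worked this gap out from the measured heights and did not see it directly.

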